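Set the dust extractor's dial by fingertip and start it

TASK

On the dust extractor's control box, press a fingertip on the knurled face of the big black dial and turn it by friction until it clicks into the notch where its white line points at the green disc. Then, with the dial set there, press the white start button fully down with a fingertip and let it come back up. Leave the bench's tools and other loose things where they are.

Things in the scene. Friction and masses are not known exactly. Their poses are not given: they have to be found in the camera images.
- console: control box fixed to the bench, cream, 190 (x) x 300 (y) x 60 mm high; origin at the centre of its underside; +x to its rear edge (away from the operator's side), +y to its left. On top: the dial (axis at x 0, y -60 mm) on a dark scale plate, and the start button (x -10, y +90 mm); nothing else on it is over 4 mm high
- dial (a joint): angle of the dial in rad, growing clockwise seen from above. It starts in the notch at 0 (line to the box's -x). Notches at -60, -30, 0, 30 and 60 degrees (0.524 rad apart), stops at +-72 degrees. Between notches it resists with up to 0.07 N m; let go, it snaps into the nearest notch
- dial_center (a point): centre of the dial's flat top face, on its vertical axis, 82 mm above the bench. Black dial, 100 mm diameter, knurled near the rim, flush 40 mm grey cap, white line from centre to rim; top 8 mm above a fixed aluminium guard collar (112 mm diameter). Too wide to grip: press on its top 30 to 42 mm from the axis and move the fingertip in an arc about the axis
- dial_mount (a joint): how far the dial is pressed down on its spring, 0 to 0.004 m: it starts to sink at about 2 N and meets a hard stop at 4 mm, about 12 N. It turns equally well at any depth; pressing at 6 N or more gives enough friction to turn it
- dial_aim (a point): point 70 mm from the dial's axis straight out along its white line, at the height of its top: it turns with the dial and comes over a disc's centre when the line points at that disc
- green_disc: flat green disc, 16 mm diameter, 1.5 mm thick, on the box's top; origin at the centre of its underside, 70 mm from the dial's axis. One disc each of green, red, yellow and blue marks the notches at -60, -30, 30 and 60 degrees; which colour is where changes
- start_top (a point): centre of the top of the white start button, 36 mm diameter, in a black housing, 150 mm to the box's +y from the dial; it goes straight down 6 mm against a spring, fully down at 5 N, and comes back by itself
- start (a joint): travel of the start button, 0 up to 0.006 m fully down
- glue: glue bottle, yellow with an orange cap, 52 mm diameter, 150 mm tall, standing; origin at the centre of its foot
- screwdriver: screwdriver lying on the bench; origin on its axis, on the bench
- tape: yellow tape measure, 65 x 34 x 60 mm; origin at the centre of its underside
- sanding_block: cork sanding block, 110 x 60 x 28 mm; origin at the centre of its underside
- screw_jar: amber jar with a steel lid, 66 mm diameter, 75 mm tall; origin at the centre of its foot
- offcut: wood offcut, 120 x 45 x 30 mm; origin at the centre of its underside
- square: try square lying flat, 160 mm steel blade, wooden stock, 14 mm high; origin under the blade's middle

How it is judged:
On the way, in this order (a step that is already met when the one before it is completed fails the run):
1. the dial's white line points at the green disc (horizontal distance between dial_aim and green_disc below 0.008 m), for 0.3 s.
2. the start button is pressed down, with the dial at green (value of joint start above 0.0045 m and horizontal distance between dial_aim and green_disc below 0.008 m), for 0.05 s.
At the end, for the whole second after the job is handed in: The dial rests in the green disc's notch (the aim point within 8 mm of the disc's centre), the start button has been pressed at least 4.5 of its 6 mm after that and is up again, and no loose thing has moved more than 20 mm (horizontal distance between dial_aim and green_disc below 0.008 m and velocity of joint dial between -0.05 and 0.05 rad/s and value of joint start below 0.001 m and distance of each of glue, screwdriver, tape, sanding_block, screw_jar, offcut, square from where it was at the start of the episode below 0.02 m); the robot touches nothing.
It fails at once if the start button was pressed (over 2 mm) while the dial was not at green (value of joint start above 0.002 m and horizontal distance between dial_aim and green_disc above 0.012 m).
It fails at once if a loose thing was lifted, carried or pushed more than 20 mm (distance of any of glue, screwdriver, tape, sanding_block, screw_jar, offcut, square from where it was at the start of the episode above 0.02 m).
It also fails if it takes over 38 s, if anything falls off the work surface, if the arm or the gripper's body presses on something with over 40 N, if the wrist force passes 120 N, or if a joint passes its speed limit or range.

ROBOT

A 6-joint arm with a two-finger parallel gripper is mounted at the origin on the work surface. World frame = base frame: x ahead of the robot, y to its left, z up, the work surface at z = 0. Lengths are in m, angles in rad, forces in N, time in s.
With the tool pointing down it reaches from about 0.35 to 0.975 m from the base axis. Payload 17.4 kg.
Tool frame: the origin (TCP) lies on the centre line of the jaws, within the pads' length; the fingertips stand 19 mm ahead of it and the grasp point (between the pads) is the TCP; z points along the fingers, y is the line along which they close (so a half turn about z gives the same grasp; the last joint's range is limited). The gripper opens to 85 mm and grips with 20 to 120 N. Pads are 22 mm wide; open, the fingers measure 114 mm over their backs; the gripper's body (76 mm by 85 mm) begins 54 mm behind the grasp point. The pads swing forward as they close: fully open they stand 13 mm farther back than shut.
Start: joints at [-1.349, 0.116, 1.442, -0, 1.584, -0.038], TCP at [0.173, -0.652, 0.25] pointing down, gripper open.
Joint ranges: [-2.83, 2.83], [-0.83, 2.19], [0.07, 2.5], [-1.14, 4.28], [0.01, 3], [-2.97, 2.97]. Speed limits (rad/s): [1.89, 1.89, 2.22, 3.14, 3.14, 3.14].

INTERFACE

Orientations are given as a unit quaternion [x, y, z, w].
In Python, from cell import ctrl gives the robot as it stands. The module is installed in compiled form; this text tells all that it offers.
- The arm moves only by the tool play_rows, never from a script. Its argument "increments" is a list of rows, each a list of 2 entries, a list of its own where there are three numbers: the shift along the tool's x, y, z in mm, then the turn about the tool's z in rad. In form: [[[dx, dy, dz], roll], ...]. A call has 1 to 12 rows; each row is the pose to reach, as a shift and turn from the pose commanded when the call began, along the tool's axes at that moment; what a row does not reach only later rows make up. A row lasts 1/8 s, in which the tool goes at most 62.5 mm and 10.7 degrees, less where a joint would pass 70% of its speed; a pose out of reach is approached as far as the arm can. A call with a gripper value outside its range is refused whole. "grip" is the opening in per cent of the stroke, from 0 (shut) to 100 (fully open), set as the call begins (left out, the last holds). The fingers move at their own pace and stop on an object; "grip_force" is the grip in N (left out, the last holds). Time passes only in rows, so rows that repeat a pose let the fingers close. It gives the time, the measured TCP pose, the force, the opening and the grip force at its end, in the units of the state.
- ctrl.get_obs(): the state, without advancing time (a new reading comes with each control period).
- ctrl.capture(name): name is "scene" or "top" or "wrist"; returns a dict with "image" (420x560x3 uint8, blue, green, red), "K" (3x3 intrinsics, pixels), "distortion" ([k1, k2, p1, p2, k3] as OpenCV has them; the pictures are not rectified), "pose" (4x4, takes a point from camera to world coordinates); the wrist camera has in their place "T_tool_cam" (4x4, takes a point from camera to tool coordinates, whose origin is the TCP and whose axes are the flange's). Camera axes: x right, y up, looking along -z (the intrinsics and any distortion apply to the point x, -y, -z); pixel columns grow to the right and rows downward; lengths in m; the calibration is good to about 2 mm. A picture is of the moment at which its call begins: read the wrist's pose just before it. There is no depth.
- ctrl.job_done(): hands the job in; it is judged then, once.
The state is a dict: "clock": time; "joint_positions": joint angles; "joint_velocities": joint speeds; "joint_efforts": joint torques, N m; "eef_pos": TCP position; "ee_rot": TCP orientation; "force": force on the tool from outside, world axes, zero at the start; "moment": the same for the moment, N m; "finger_gap": opening from 0.0 (shut) to 1.0 (fully open); "grip_force": force on a finger pad.
Only numpy, scipy, OpenCV 4.12 (cv2) and the standard library are available. Lean on these libraries where they do the work, as an engineer would, in place of code of your own. Each camera call takes 0.05 s, during which the arm holds its last target. There are 200 camera calls.

## Working session

There is one attempt and no reset: what is moved stays moved. The work goes in short steps, Python scripts to look and compute and a tool call to move; the robot and the scene stay as the last step left them, time stands still between calls to the robot, and variables do not carry over. Pictures are saved under pics/ and viewed, at most 10 in all, crops included, and the job is handed in when it is done.

Besides the shell and the picture viewer there is one more tool, called after "Call:" as name(argument=value, ...) on one line, values as JSON. play_rows: Moves the arm, as the interface text tells. Its arguments: {"type":"object","properties":{"increments":{"type":"array"},"grip":{"type":"number"},"grip_force":{"type":"number"}},"required":["increments"]}

```bash
mkdir -p pics
python3 - <<'E'
from cell import ctrl
import cv2,numpy as np
for n in ("top","scene"):
    c=ctrl.capture(n); cv2.imwrite(f"pics/{n}.png",c["image"]); np.savez(n,**{k:c[k] for k in("K","distortion","pose")})
    print(c["K"],c["distortion"],c["pose"])
o=ctrl.get_obs();print(o["clock"],o["eef_pos"],o["ee_rot"],o["force"])
E
```

```text
[[381.31592418   0.         278.66216049]
 [  0.         381.31592418 205.41123914]
 [  0.           0.           1.        ]] [-0.07076297  0.          0.          0.          0.        ] [[-0.07903203  0.97186357 -0.22188992  0.32545459]
 [-0.99686113 -0.0760054   0.02216001 -0.00254051]
 [ 0.00467167  0.22294479  0.97481988  1.06155892]
 [ 0.          0.          0.          1.        ]]
[[451.0645669    0.         278.89244691]
 [  0.         451.0645669  206.20414325]
 [  0.           0.           1.        ]] [-0.13393975  0.          0.          0.          0.        ] [[-0.85692447 -0.38854273  0.33869604  0.91818204]
 [ 0.51525118 -0.62783623  0.58338486  0.66984985]
 [-0.0140243   0.67443029  0.73820533  0.93313844]
 [ 0.          0.          0.          1.        ]]
0.1 [ 0.1733474  -0.65220799  0.24960447] [ 9.91575407e-01  1.29529624e-01 -3.91643524e-05 -5.35967937e-04] [-0.26347017  0.27786626  0.29241089]
```

View pics/top.png

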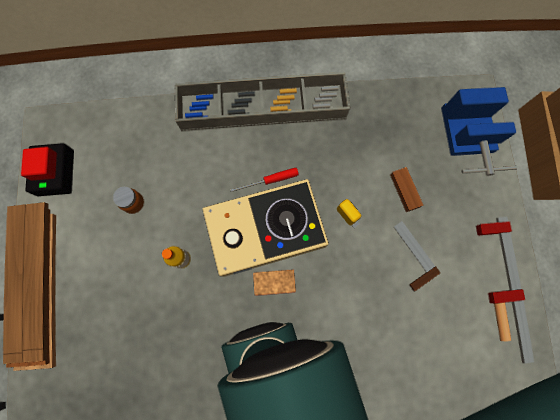

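View pics/scene.png

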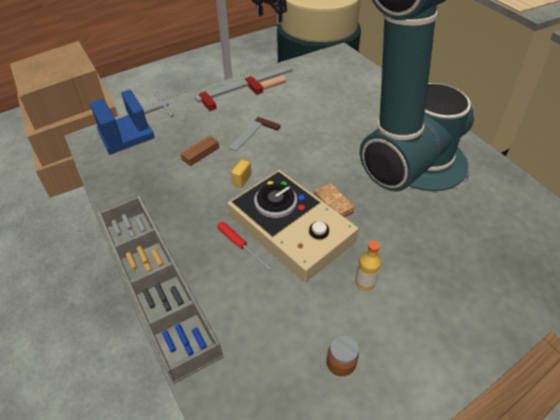

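Run:
```python
import cv2
i=cv2.imread("pics/top.png")[170:285,195:335]
cv2.imwrite("pics/crop.png",cv2.resize(i,None,fx=5,fy=5,interpolation=cv2.INTER_CUBIC))
```

```text
(no output)
```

View pics/crop.png

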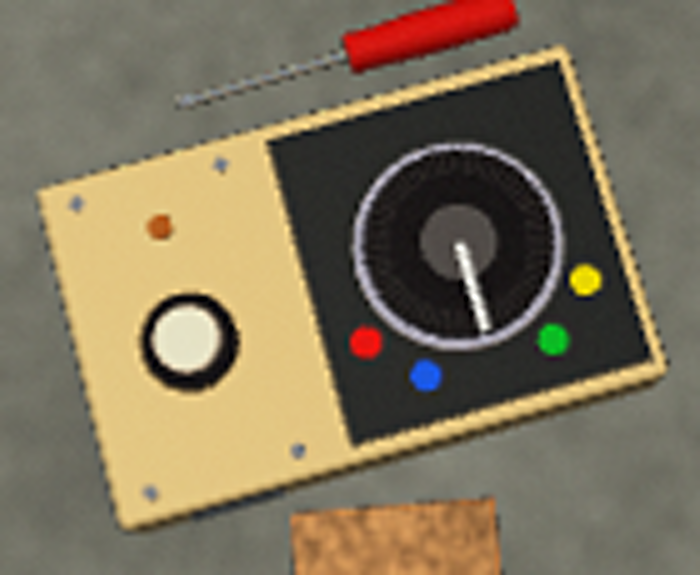

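```bash
cat > h.py <<'E'
import cv2,numpy as np
def ray(n,px,z):
    d=np.load(n+".npz");u=cv2.undistortPoints(np.array([[px]],float),d["K"],d["distortion"])[0,0]
    T=d["pose"];r=T[:3,:3]@[u[0],-u[1],-1];o=T[:3,3];return o+r*(z-o[2])/r[2]
E
python3 - <<'E'
from h import *
P=dict(dial=((458,242),.082),lineend=((487,330),.082),blue=((426,376),.0615),red=((366,342),.0615),green=((553,340),.0615),yellow=((585,280),.0615),start=((187,339),.072),c1=((40,190),.06),c2=((563,45),.06),c3=((663,366),.06),c4=((123,524),.06))
W={}
for k,((x,y),z) in P.items():
    W[k]=ray("top",((x+.5)/5-.5+195,(y+.5)/5-.5+170),z);print(k,W[k].round(4))
c=W["dial"]
yax=(W["c1"]-W["c2"]+W["c4"]-W["c3"])[:2]; print("yaw",np.arctan2(-yax[0],yax[1]),np.linalg.norm(yax)/2)
cen=(W["c1"]+W["c2"]+W["c3"]+W["c4"])/4; yaw=np.arctan2(-yax[0],yax[1]);R=np.array([[np.cos(yaw),-np.sin(yaw)],[np.sin(yaw),np.cos(yaw)]])
print("from corners dial",cen[:2]+R@[0,-.06],"start",cen[:2]+R@[-.01,.09])
for k in("lineend","blue","red","green","yellow"):
    d=(W[k]-c)[:2]; print(k,np.hypot(*d),np.degrees(np.arctan2(d[1],d[0])))
from cell import ctrl
o=ctrl.get_obs()
from scipy.spatial.transform import Rotation as Ro
print(Ro.from_quat(o["ee_rot"]).as_matrix().round(4))
E
```

```text
dial [ 0.5132 -0.0418  0.082 ]
lineend [ 0.4658 -0.0529  0.082 ]
blue [ 0.4469 -0.0199  0.0615]
red [0.4673 0.0103 0.0615]
green [ 0.4606 -0.0883  0.0615]
yellow [ 0.4913 -0.1083  0.0615]
start [0.4747 0.1034 0.072 ]
c1 [0.5634 0.1796 0.06  ]
c2 [ 0.6225 -0.1093  0.06  ]
c3 [ 0.4424 -0.1451  0.06  ]
c4 [0.3823 0.1431 0.06  ]
yaw 0.20368763258758404 0.29463759036059683
from corners dial [ 0.51480183 -0.04168642] start [0.47466624 0.10318985]
lineend 0.048725065347030735 -166.8155578667166
blue 0.06983452742955724 161.68999143973738
red 0.0693997967809998 131.36327119172998
green 0.07017995056434635 -138.5091026550572
yellow 0.07002073868979732 -108.22150405614816
[[ 9.664e-01  2.569e-01 -2.000e-04]
 [ 2.569e-01 -9.664e-01  1.100e-03]
 [ 1.000e-04 -1.100e-03 -1.000e+00]]
```

Call:
play_rows(increments=[[[20, -22, 0], 0], [[60, -67, 0], 0], [[105, -117, 0], 0], [[150, -168, 0], 0], [[195, -218, 0], 0], [[240, -268, 0], 0], [[285, -319, 0], 0], [[330, -369, 20], 0], [[375, -419, 40], 0], [[415, -464, 60], 0], [[440, -492, 80], 0], [[449, -502, 90], 0]], grip=0)

```text
clock: 1.6
eef_pos: [0.4787, -0.0494, 0.1591]
ee_rot: [0.991, 0.131, -0.0, -0.0]
force: [0.1, 0.1, 0.5]
finger_gap: 0.001
grip_force: 0.0
```

Call:
play_rows(increments=[[[0, 0, 0], 0], [[0, 0, 0], 0]])

```text
clock: 1.85
eef_pos: [0.4783, -0.0521, 0.1605]
ee_rot: [0.992, 0.13, -0.0, 0.0]
force: [0.7, -0.1, 0.4]
finger_gap: 0.001
grip_force: 0.0
```

Run:
```python
from cell import ctrl
import cv2,numpy as np
from scipy.spatial.transform import Rotation as Ro
o=ctrl.get_obs();c=ctrl.capture("wrist")
for k in("clock","eef_pos","force","finger_gap"):print(k,o[k])
R=Ro.from_quat(o["ee_rot"]).as_matrix();T=np.eye(4);T[:3,:3]=R;T[:3,3]=o["eef_pos"]
T=T@c["T_tool_cam"];np.savez("wrist",K=c["K"],distortion=c["distortion"],pose=T);print(R.round(3),c["T_tool_cam"])
cv2.imwrite("pics/w1.png",c["image"])
```

```text
clock 1.85
eef_pos [ 0.47827278 -0.05214377  0.16052921]
force [ 0.66195792 -0.06308141  0.39401456]
finger_gap 0.0009038528570860689
[[ 0.966  0.257 -0.   ]
 [ 0.257 -0.966 -0.   ]
 [-0.     0.    -1.   ]] [[-5.80150037e-04  9.62209351e-01  2.72310169e-01  6.92571098e-02]
 [ 9.99999820e-01  5.99442984e-04  1.23399280e-05 -1.37770813e-03]
 [-1.51360826e-04  2.72310127e-01 -9.62209526e-01 -1.22451642e-01]
 [ 0.00000000e+00  0.00000000e+00  0.00000000e+00  1.00000000e+00]]
```

View pics/w1.png

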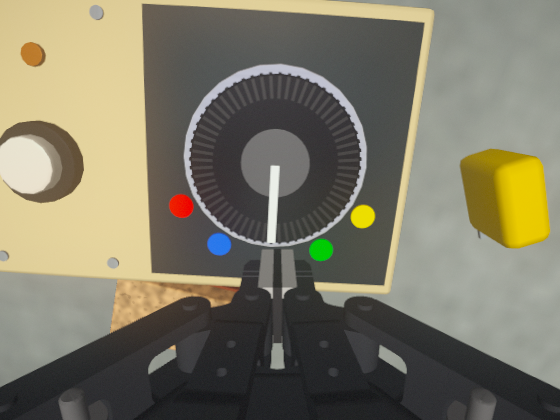

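Run:
```python
from h import *
for k,p,z in(("dial",(275.5,163),.082),("lineend",(272,243),.082),("green",(321,250),.0615),("start",(29,165),.072),("start80",(29,165),.08)):print(k,ray("wrist",p,z).round(4))
for z in(.066,.07,.075,.08,.085):print(z,ray("top",(232.0,237.4),z)[:2]-ray("wrist",(29,165),z)[:2])
```

```text
dial [ 0.5149 -0.0401  0.082 ]
lineend [ 0.4663 -0.0507  0.082 ]
green [ 0.4619 -0.0863  0.0615]
start [0.4734 0.1074 0.072 ]
start80 [0.4761 0.1021 0.08  ]
0.066 [ 0.00421558 -0.00737476]
0.07 [ 0.00225776 -0.00514131]
0.075 [-0.00018951 -0.00234949]
0.08 [-0.00263678  0.00044232]
0.085 [-0.00508405  0.00323414]
```

Call:
play_rows(increments=[[[0, 0, 15], 0], [[0, 0, 30], 0], [[0, 0, 42], 0], [[0, 0, 50], 0], [[0, 0, 55], 0], [[0, 0, 58], 0], [[0, 0, 60], 0], [[0, 0, 61], 0], [[0, 0, 61], 0]])

```text
clock: 3.02
eef_pos: [0.4785, -0.0519, 0.0997]
ee_rot: [0.992, 0.13, 0.0, 0.0]
force: [-2.7, -1.5, 5.5]
finger_gap: 0.001
grip_force: 2.4
```

Call:
play_rows(increments=[[[0, 0, 0.8], 0], [[0, 0, 1.5], 0], [[0.2, 3.7, 1.5], -0.1], [[0.7, 7.4, 1.5], -0.2], [[1.7, 10.9, 1.5], -0.3], [[2.9, 14.4, 1.5], -0.4], [[4.2, 17.1, 1.5], -0.48], [[5.3, 19, 1.5], -0.54], [[5.3, 19, 1.5], -0.54]])

```text
clock: 4.15
eef_pos: [0.489, -0.069, 0.0985]
ee_rot: [0.921, 0.39, 0.001, 0.0]
force: [0.1, 0.2, 7.0]
finger_gap: -0.002
grip_force: 3.5
```

Run:
```python
from cell import ctrl
import cv2
c=ctrl.capture("wrist");cv2.imwrite("pics/w2.png",c["image"])
```

```text
(no output)
```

View pics/w2.png

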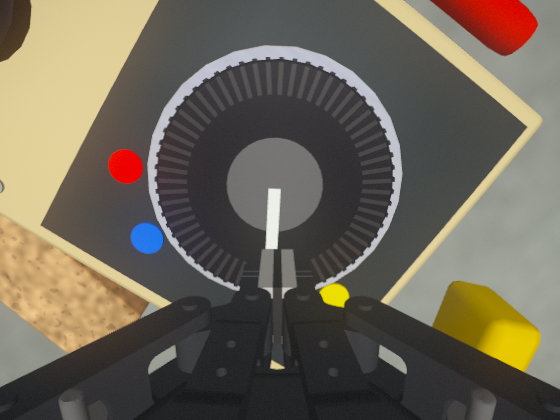

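The line has followed the fingertip: it is still in line with the finger at (273,220), with green hidden under the finger. I'll lift and check.

Call:
play_rows(increments=[[[0, 0, -3], 0], [[0, 0, -12], 0], [[0, 0, -30], 0], [[0, 0, -50], 0], [[0, 0, -60], 0], [[0, 0, -60], 0]])

```text
clock: 4.95
eef_pos: [0.4887, -0.0689, 0.1588]
ee_rot: [0.921, 0.389, 0.001, 0.0]
force: [-0.1, 0.1, -0.6]
finger_gap: -0.0
grip_force: 0.0
```

Run:
```python
from cell import ctrl
import cv2,numpy as np
from scipy.spatial.transform import Rotation as Ro
o=ctrl.get_obs();c=ctrl.capture("wrist")
R=Ro.from_quat(o["ee_rot"]).as_matrix();T=np.eye(4);T[:3,:3]=R;T[:3,3]=o["eef_pos"]
T=T@c["T_tool_cam"];np.savez("wrist",K=c["K"],distortion=c["distortion"],pose=T)
cv2.imwrite("pics/w3.png",c["image"])
print(o["eef_pos"],o["force"])
print("shift tool",R.T@(np.array([.475,.1025,.115])-o["eef_pos"]))
```

```text
[ 0.48868305 -0.06891808  0.15882275] [-0.11873087  0.08820265 -0.62092417]
shift tool [ 0.11336982 -0.12932417  0.04375342]
```

View pics/w3.png

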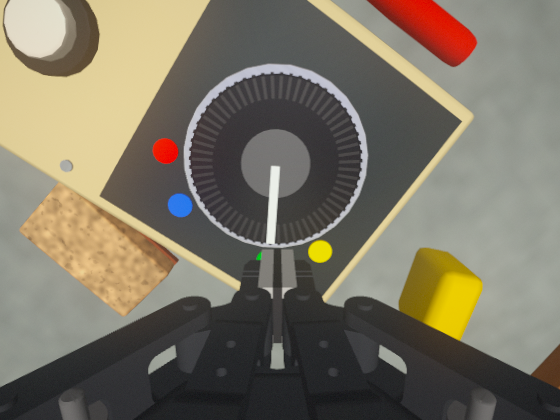

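The line end is at (271,244), with the green disc just beyond it at (263,256), so the dial sits in the green notch. On to the button.

Call:
play_rows(increments=[[[10, -11, 0], 0], [[30, -34, 0], 0], [[55, -63, 0], 0], [[80, -91, 0], 0], [[100, -114, 5], 0], [[110, -126, 20], 0], [[113, -129, 35], 0], [[113, -129, 43], 0], [[113, -129, 48], 0], [[113, -129, 48], 0]])

```text
clock: 6.25
eef_pos: [0.4747, 0.1015, 0.1096]
ee_rot: [0.921, 0.389, -0.0, -0.0]
force: [0.5, -0.4, -0.1]
finger_gap: 0.004
grip_force: 0.0
```

Call:
play_rows(increments=[[[0, 0, 3], 0], [[0, 0, 6], 0], [[0, 0, 9], 0], [[0, 0, 11], 0], [[0, 0, 13], 0], [[0, 0, 14], 0], [[0, 0, 14], 0]])

```text
clock: 7.12
eef_pos: [0.4747, 0.1021, 0.0959]
ee_rot: [0.921, 0.389, 0.0, 0.0]
force: [-0.8, -1.3, 4.3]
finger_gap: 0.002
grip_force: 2.1
```

Call:
play_rows(increments=[[[0, 0, 1.5], 0], [[0, 0, 3], 0], [[0, 0, 4], 0], [[0, 0, 4], 0]])

```text
clock: 7.62
eef_pos: [0.475, 0.1021, 0.0944]
ee_rot: [0.921, 0.389, 0.0, 0.0]
force: [-16.8, -4.4, 36.5]
finger_gap: -0.003
grip_force: 17.7
```

Call:
play_rows(increments=[[[0, 0, -5], 0], [[0, 0, -15], 0], [[0, 0, -35], 0], [[0, 0, -55], 0], [[0, 0, -75], 0], [[0, 0, -90], 0], [[0, 0, -90], 0], [[0, 0, -90], 0]])

```text
clock: 8.62
eef_pos: [0.4744, 0.102, 0.1811]
ee_rot: [0.921, 0.389, -0.0, -0.0]
force: [0.5, -0.1, -1.1]
finger_gap: -0.001
grip_force: 0.0
```

Run:
```python
from cell import ctrl
import cv2
o=ctrl.get_obs();c=ctrl.capture("wrist");t=ctrl.capture("top")["image"][170:285,195:335]
print(o["eef_pos"],o["force"])
w=cv2.resize(c["image"],None,fx=.75,fy=.75);t=cv2.resize(t,(380,315),interpolation=cv2.INTER_CUBIC)
cv2.imwrite("pics/f.png",cv2.hconcat([w,t]))
```

```text
[0.47437065 0.10202537 0.18111701] [ 0.46012358 -0.06441817 -1.12602658]
```

View pics/f.png

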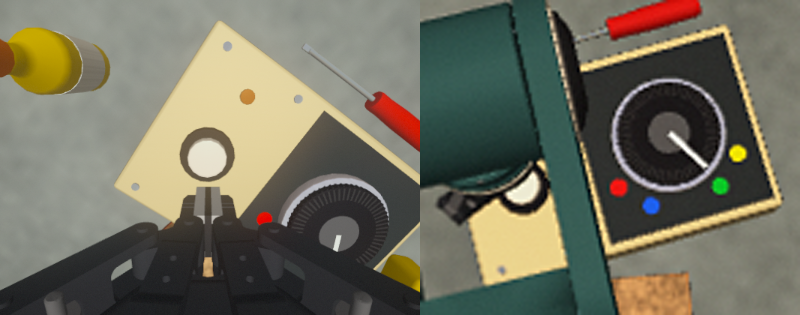

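The top view shows the line (705,166) pointing at the green disc (720,186). The wrist view shows the button (208,158) up, and nothing is being touched.

```bash
python3 -c "
from cell import ctrl
print(ctrl.job_done())"
```

```text
the job is handed in; nothing more can be done
None
```

I turned the dial into the green notch, then pressed the start button down to its stop and let it come back up; I handed the job in at about 9 s, but the hand-in did not report a verdict.

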